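Load, dock and pin the sleeve carriage of a dispensing unit

ROBOT

A 6-joint arm with a two-finger parallel gripper is mounted at the origin on the work surface. World frame = base frame: x ahead of the robot, y to its left, z up, the work surface at z = 0. Lengths are in m, angles in rad, forces in N, time in s.
With the tool pointing down it reaches from about 0.2 to 0.875 m from the base axis. Payload 3.4 kg.
Tool frame: the origin (TCP) lies between the finger pads; the fingertips stand 25 mm ahead of it and the grasp point (between the pads) lies 6 mm ahead of it (r.nose_length is the z of the fingertips in the tool frame, in m); z points along the fingers, y is the line along which they close (so a half turn about z gives the same grasp; the last joint's range is limited). The gripper opens to 94 mm and grips with 3 to 60 N. Pads are 16 mm wide; open, the fingers measure 119 mm over their backs; the gripper's body (75 mm by 177 mm) begins 78 mm behind the grasp point.
Start: joints at [-1.35, 0.276, 1.505, -0, 1.361, -0.121], TCP at [0.193, -0.542, 0.194] pointing down, gripper open.
Joint ranges: [-2.89, 2.89], [-0.75, 2.08], [0.22, 2.7], [-1.18, 4.32], [0.11, 2.71], [-2.7, 2.7]. Speed limits (rad/s): [2.57, 2.57, 3.14, 3.14, 3.14, 3.14].

INTERFACE

Orientations are given as a unit quaternion [w, x, y, z].
In Python, from plant import r, gripper_to, inverse_kinematics, vision, models, telemetry gives the robot as it stands. Calls block until the motion is done:
- r.move_to(position, orientation): joint-space move of the TCP to a pose.
- r.move_l(position, rot=None, vel=0.15, guard=None): straight line of the TCP; rot=None keeps the orientation; vel is the mean speed in m/s. With guard (N) it stops when the force on the tool has changed by that much, and returns True; else False.
- r.movej(angles): joint-space move.
- gripper_to(opening, f_grip=None): finger opening in m; f_grip is the grip in N (None keeps the last); returns when the fingers have stopped.
- r.hold(seconds).
- inverse_kinematics(position, orientation): joint angles nearest the present ones, or None.
- vision.snapshot(name): name is "side" or "top"; returns the picture (384x512x3 uint8, red, green, blue); there is no depth.
- vision.get_calibration(name): a dict with "fx", "fy", "cx", "cy" (pixels), "D" ([k1, k2, p1, p2, k3] as OpenCV has them; the pictures are not rectified), "position" and "orientation" of the camera in the world. Camera axes: x right, y down, z forward; pixel columns grow to the right and rows downward; lengths in m; the calibration is good to about 2 mm. A picture is of the moment at which its call begins. get_calibration takes no time and is no camera call.
A pose or a line that the arm cannot do raises r.PlanningError and nothing moves.
- r.sign_off(): hands the job in; it is judged then, once.
Trained networks look in the newest picture that a camera, given by its name, has taken for a name from the list of things; names that differ only in an ending like _2 or _b are one class to them, and where a whole thing is asked for, a point or a joint stands for the part that bears it (a point fixed in the world has none). Each returns a list of dicts, best first, with "score" (0 to 1); they miss things now and then, are a little off and sometimes report something else, mostly with a low value. They report only what shows in the picture. A call takes as long as a camera call. They do not tell look-alikes from the thing itself.
- models.boxes_of(thing, camera): "at" ([x, y, z] in m, in world coordinates, good to about 4 mm: the middle of the surface that is visible of it).
- models.regions_of(thing, camera): "pixels" (384x512 bool, what is visible of it).
- models.mark_of(thing, camera): "at" ([x, y, z] in m, in world coordinates, good to about 4 mm: a listed point, or the origin of a listed thing).
Readings, each from a call of its own:
- telemetry.current_t(): time.
- telemetry.current_joints(): joint angles.
- telemetry.current_dq(): joint speeds.
- telemetry.current_joint_efforts(): joint torques, N m.
- telemetry.current_ee_pos(): TCP position.
- telemetry.current_tool_rot(): TCP orientation.
- telemetry.current_wrist_force(): force on the tool from outside, world axes, zero at the start.
- telemetry.current_torque(): the same for the moment, N m.
- telemetry.current_opening(): finger opening in m.
- telemetry.current_finger_force(): force on a finger pad.
Only numpy, scipy, OpenCV 4.12 (cv2) and the standard library are available. Lean on these libraries where they do the work, as an engineer would, in place of code of your own. Each camera call takes 0.05 s, during which the arm holds its last target. There are 200 camera calls.

TASK

With the carriage still out, gauge the aluminium sleeves by sliding each one over a brass post of its own as far as it will go: those that reach the deck are good and stay there, and once all have been tried, those that stop part-way are blocked and go in the red reject tray. Then push the carriage by its yellow handle towards the blue fork until the spring detent snaps it home, and put the orange-headed pin down through fork and lug until its head sits flat on the fork. Let go of everything and leave the other things on the bench where they are.

Things in the scene. Friction and masses are not known exactly. Their poses are not given: they have to be found in the camera images.
- sleeve_a: Aluminium sleeve (tube), 40 mm outer diameter, 32 mm tall, 20 mm bore open at both ends, about 80 g, upright at the start. Some are blocked inside: over a post these stop about 12 mm short of the deck; good ones slide down to it. All five look alike outside; only 3 or 4 are present in a run (the others read None). Origin: centre of the underside, z along the tube.
- sleeve_b: Aluminium sleeve (tube), 40 mm outer diameter, 32 mm tall, 20 mm bore open at both ends, about 80 g, upright at the start. Some are blocked inside: over a post these stop about 12 mm short of the deck; good ones slide down to it. All five look alike outside; only 3 or 4 are present in a run (the others read None). Origin: centre of the underside, z along the tube.
- sleeve_c: Aluminium sleeve (tube), 40 mm outer diameter, 32 mm tall, 20 mm bore open at both ends, about 80 g, upright at the start. Some are blocked inside: over a post these stop about 12 mm short of the deck; good ones slide down to it. All five look alike outside; only 3 or 4 are present in a run (the others read None). Origin: centre of the underside, z along the tube.
- sleeve_d: Aluminium sleeve (tube), 40 mm outer diameter, 32 mm tall, 20 mm bore open at both ends, about 80 g, upright at the start. Some are blocked inside: over a post these stop about 12 mm short of the deck; good ones slide down to it. All five look alike outside; only 3 or 4 are present in a run (the others read None). Origin: centre of the underside, z along the tube.
- sleeve_e: Aluminium sleeve (tube), 40 mm outer diameter, 32 mm tall, 20 mm bore open at both ends, about 80 g, upright at the start. Some are blocked inside: over a post these stop about 12 mm short of the deck; good ones slide down to it. All five look alike outside; only 3 or 4 are present in a run (the others read None). Origin: centre of the underside, z along the tube.
- slide_unit: Fixed slide unit: aluminium base 120 mm (x) by 355 mm (y), 12 mm high; origin on the bench. The carriage goes along its y axis, towards -y to reach home. At y = -190 mm stands a blue fork 66 mm wide (x), 40 mm long, 44 mm high; at y = -370 mm a dispensing column 0.33 m tall. A sprung plunger in a dark block on the +x side of the base is the detent.
- carriage (a joint): Carriage travel, m: 0 out, 0.090 home at the stop. The detent is felt from 0.070 (about 8 N); past 0.082 it snaps the carriage home, short of that it pushes it back. Carriage: dark steel plate 90 x 265 mm, its top (deck) 28 mm above the bench, four brass posts in a row, at the fork end a 10 mm thick lug with a 14.5 mm hole, in line with the fork's holes when home.
- post1 (a point): Foot of post 1 (of four along the slide, 54 mm apart, post1 nearest the fork): on the post's axis at deck level, moves with the carriage. Post: brass, 16 mm diameter, standing 30 mm above the deck, its top 4 mm tapered to 14 mm diameter.
- post2 (a point): Foot of post 2 (of four along the slide, 54 mm apart, post1 nearest the fork): on the post's axis at deck level, moves with the carriage. Post: brass, 16 mm diameter, standing 30 mm above the deck, its top 4 mm tapered to 14 mm diameter.
- post3 (a point): Foot of post 3 (of four along the slide, 54 mm apart, post1 nearest the fork): on the post's axis at deck level, moves with the carriage. Post: brass, 16 mm diameter, standing 30 mm above the deck, its top 4 mm tapered to 14 mm diameter.
- post4 (a point): Foot of post 4 (of four along the slide, 54 mm apart, post1 nearest the fork): on the post's axis at deck level, moves with the carriage. Post: brass, 16 mm diameter, standing 30 mm above the deck, its top 4 mm tapered to 14 mm diameter.
- push_grip (a point): Centre of the top face of the yellow upright handle block at the carriage's outer (+y) end, 46 mm tall above the deck, 30 mm across the slide, 14 mm along it; its top is 74 mm above the bench. Push it towards -y of slide_unit from behind, or pinch it across its 30 mm width.
- fork_top (a point): Centre of the hole's mouth on top of the blue fork, 44 mm above the bench. The fork is two plates 10 mm thick (10 to 20 and 34 to 44 mm above the bench) with 13.5 mm holes; the lug passes between them.
- lock_pin: Headed locking pin: steel shank 10 mm diameter, 36 mm long with chamfered foot, orange cylindrical knob 22 mm diameter and 36 mm tall above it. Origin: centre of the shank's foot, z up towards the knob. At the start it stands in pin_rest.
- pin_shoulder (a point): Underside of the orange knob on the pin's axis, 36 mm above the foot; it lies on the fork's top when the pin is seated.
- pin_rest: Fixed grey block 60 x 60 x 40 mm with a 13.5 mm through hole in which the pin stands, knob on top. Origin: centre of the underside.
- reject_tray: Fixed red open tray, 120 mm (x) by 180 mm (y), 30 mm high, walls 4 mm, floor about 4 mm. Origin: centre of the underside.
- driver: Bystander, leave alone: screwdriver 170 mm long lying on the bench.
- washer: Bystander, leave alone: loose steel washer, 52 mm diameter, 8 mm thick.
- activator: Bystander, leave alone: amber bottle, 52 mm diameter, 110 mm tall.
- cup: Bystander, leave alone: white plastic cup, 72 mm diameter, 85 mm tall.
- spanner: Bystander, leave alone: spanner 150 mm long lying on the bench.
Not all that is in view belongs to the job. There is more than one size of the reject_tray; the job needs the larger.

How it is judged:
On the way, in this order (a step that is already met when the one before it is completed fails the run):
1. every sleeve is on a post of its own while the carriage is still out: down on the deck, or stopped part-way if blocked ((distance between sleeve_a and post1 below 0.006 m or distance between sleeve_a and post2 below 0.006 m or distance between sleeve_a and post3 below 0.006 m or distance between sleeve_a and post4 below 0.006 m) and (distance between sleeve_c and post1 below 0.006 m or distance between sleeve_c and post2 below 0.006 m or distance between sleeve_c and post3 below 0.006 m or distance between sleeve_c and post4 below 0.006 m) and (distance between sleeve_e and post1 below 0.006 m or distance between sleeve_e and post2 below 0.006 m or distance between sleeve_e and post3 below 0.006 m or distance between sleeve_e and post4 below 0.006 m) and ((horizontal distance between sleeve_b and post1 below 0.008 m and distance between sleeve_b and post1 below 0.018 m) or (horizontal distance between sleeve_b and post2 below 0.008 m and distance between sleeve_b and post2 below 0.018 m) or (horizontal distance between sleeve_b and post3 below 0.008 m and distance between sleeve_b and post3 below 0.018 m) or (horizontal distance between sleeve_b and post4 below 0.008 m and distance between sleeve_b and post4 below 0.018 m)) and ((horizontal distance between sleeve_d and post1 below 0.008 m and distance between sleeve_d and post1 below 0.018 m) or (horizontal distance between sleeve_d and post2 below 0.008 m and distance between sleeve_d and post2 below 0.018 m) or (horizontal distance between sleeve_d and post3 below 0.008 m and distance between sleeve_d and post3 below 0.018 m) or (horizontal distance between sleeve_d and post4 below 0.008 m and distance between sleeve_d and post4 below 0.018 m)) and value of joint carriage below 0.06 m), for 0.2 s.
2. the carriage is home in its detent with the good sleeves aboard and the blocked ones in the tray, before the pin goes in (value of joint carriage above 0.086 m and (distance between sleeve_a and post1 below 0.006 m or distance between sleeve_a and post2 below 0.006 m or distance between sleeve_a and post3 below 0.006 m or distance between sleeve_a and post4 below 0.006 m) and (distance between sleeve_c and post1 below 0.006 m or distance between sleeve_c and post2 below 0.006 m or distance between sleeve_c and post3 below 0.006 m or distance between sleeve_c and post4 below 0.006 m) and (distance between sleeve_e and post1 below 0.006 m or distance between sleeve_e and post2 below 0.006 m or distance between sleeve_e and post3 below 0.006 m or distance between sleeve_e and post4 below 0.006 m) and x of sleeve_b in the frame of reject_tray between -0.055 and 0.055 m and y of sleeve_b in the frame of reject_tray between -0.085 and 0.085 m and z of each of sleeve_b, sleeve_d in the frame of reject_tray below 0.026 m and x of sleeve_d in the frame of reject_tray between -0.055 and 0.055 m and y of sleeve_d in the frame of reject_tray between -0.085 and 0.085 m and not (distance between pin_shoulder and fork_top below 0.005 m and angle between lock_pin's own z axis and vertical below 0.1 rad)), for 0.2 s.
3. the pin is through fork and lug with its head on the fork (distance between pin_shoulder and fork_top below 0.005 m and angle between lock_pin's own z axis and vertical below 0.1 rad and value of joint carriage above 0.086 m), for 0.2 s.
At the end, for the whole second after the job is handed in: Each good sleeve stands on a post, its underside within 6 mm of the post's foot; each blocked sleeve lies inside the red tray; the carriage is home (joint above 0.086); the pin's shoulder is within 5 mm of the fork's top hole centre and the pin upright within 0.1 rad; sleeves and pin are at rest (all of step 3 and (distance between sleeve_a and post1 below 0.006 m or distance between sleeve_a and post2 below 0.006 m or distance between sleeve_a and post3 below 0.006 m or distance between sleeve_a and post4 below 0.006 m) and (distance between sleeve_c and post1 below 0.006 m or distance between sleeve_c and post2 below 0.006 m or distance between sleeve_c and post3 below 0.006 m or distance between sleeve_c and post4 below 0.006 m) and (distance between sleeve_e and post1 below 0.006 m or distance between sleeve_e and post2 below 0.006 m or distance between sleeve_e and post3 below 0.006 m or distance between sleeve_e and post4 below 0.006 m) and x of sleeve_b in the frame of reject_tray between -0.055 and 0.055 m and y of sleeve_b in the frame of reject_tray between -0.085 and 0.085 m and z of each of sleeve_b, sleeve_d in the frame of reject_tray below 0.026 m and x of sleeve_d in the frame of reject_tray between -0.055 and 0.055 m and y of sleeve_d in the frame of reject_tray between -0.085 and 0.085 m and linear speed of each of sleeve_a, sleeve_b, sleeve_c, sleeve_d, sleeve_e, lock_pin below 0.02 m/s); the robot touches nothing.
It fails at once if one of the bystanders on the bench is moved more than 6 cm (distance of any of driver, washer, activator, cup, spanner from where it was at the start of the episode above 0.06 m).
Of sleeve_a, sleeve_b, sleeve_c, sleeve_d, sleeve_e only 3 to 4 are there at a start; the rules pass over those that are not, and their reading is None.
At some moment in a run one of sleeve_a, sleeve_b, sleeve_c, sleeve_d, sleeve_e may be knocked a few centimetres aside while the robot is not near it.
It also fails if it takes over 200 s, if anything falls off the work surface, if the arm or the gripper's body presses on something with over 40 N, if the wrist force passes 120 N, or if a joint passes its speed limit or range.

## Working session

There is one attempt and no reset: what is moved stays moved. The work goes in short steps, each a Python script; the robot and the scene stay as the last script left them, time stands still between calls to the robot, and variables do not carry over. Pictures are saved under pics/ and viewed, at most 14 in all, crops included, and the job is handed in when it is done.

```bash
ls; mkdir -p pics; cat > h.py <<'E'
import numpy as np, cv2
from scipy.spatial.transform import Rotation as R
from plant import r, gripper_to, inverse_kinematics, vision, models, telemetry
def cal(n):
    c=vision.get_calibration(n); K=np.array([[c["fx"],0,c["cx"]],[0,c["fy"],c["cy"]],[0,0,1.]])
    w,x,y,z=c["orientation"]; return K,np.array(c["D"],float),np.array(c["position"]),R.from_quat([x,y,z,w]).as_matrix()
def px2w(n,uv,z):
    K,D,p,M=cal(n); q=cv2.undistortPoints(np.array([[uv]],float),K,D)[0,0]
    d=M@np.array([q[0],q[1],1]); return p+d*(z-p[2])/d[2]
def w2px(n,P):
    K,D,p,M=cal(n); return cv2.projectPoints(np.atleast_2d(P).astype(float),cv2.Rodrigues(M.T)[0],-M.T@p,K,D)[0][:,0]
def shot(n,f=None):
    im=vision.snapshot(n)
    if f: cv2.imwrite(f"pics/{f}.png",im[:,:,::-1])
    return im
def down(yaw): # tool z down, tool y (closing line) at angle yaw from world y
    q=(R.from_euler('z',yaw)*R.from_euler('x',np.pi)).as_quat(); return [q[3],q[0],q[1],q[2]]
E
python3 - <<'E'
from h import *
a=shot("top"); b=shot("side")
cv2.imwrite("pics/top0.png",cv2.resize(a[:,:,::-1],(800,600))); cv2.imwrite("pics/side0.png",cv2.resize(b[:,:,::-1],(800,600)))
for n in ("top","side"):
    c=vision.get_calibration(n); print(n,np.round(c["position"],3),np.round(c["orientation"],3),c["fx"])
    for t in ("sleeve_a","post1","post2","post3","post4","push_grip","fork_top","lock_pin","pin_rest","reject_tray","slide_unit"):
        print(t,[(np.round(d["at"],3).tolist(),round(d["score"],2)) for d in models.mark_of(t,n)][:6])
print(np.round(telemetry.current_tool_rot(),3),telemetry.current_t())
E
```

```text
pics
top [ 0.387 -0.009  1.484] [-0.032  0.71  -0.702  0.035] 416.525864883301
sleeve_a [([0.431, -0.008, -0.001], 0.5), ([0.43, 0.068, -0.0], 0.48), ([0.445, 0.162, -0.001], 0.44)]
post1 [([0.61, 0.107, 0.027], 0.97), ([0.608, 0.052, 0.028], 0.9), ([0.611, 0.16, 0.029], 0.84), ([0.6, -0.001, 0.03], 0.69)]
post2 [([0.61, 0.107, 0.027], 0.97), ([0.608, 0.052, 0.028], 0.9), ([0.611, 0.16, 0.029], 0.84), ([0.6, -0.001, 0.03], 0.69)]
post3 [([0.61, 0.107, 0.027], 0.97), ([0.608, 0.052, 0.028], 0.9), ([0.611, 0.16, 0.029], 0.84), ([0.6, -0.001, 0.03], 0.69)]
post4 [([0.61, 0.107, 0.027], 0.97), ([0.608, 0.052, 0.028], 0.9), ([0.611, 0.16, 0.029], 0.84), ([0.6, -0.001, 0.03], 0.69)]
push_grip [([0.618, 0.22, 0.074], 0.71)]
fork_top [([0.587, -0.15, 0.048], 0.63)]
lock_pin [([0.491, 0.41, 0.005], 0.4), ([0.777, -0.091, 0.002], 0.31)]
pin_rest [([0.492, 0.404, -0.002], 0.6)]
reject_tray [([0.432, -0.257, 0.001], 0.95)]
slide_unit [([0.604, 0.04, -0.0], 0.63)]
side [0.118 0.635 0.912] [ 0.095 -0.24   0.899 -0.353] 357.36946184130676
sleeve_a [([0.618, 0.217, 0.074], 0.74), ([0.435, 0.069, -0.
[... 434 characters left out ...]
.491, 0.409, 0.002], 0.45)]
post3 [([0.613, 0.106, 0.025], 0.9), ([0.606, -0.005, 0.032], 0.85), ([0.62, 0.157, 0.026], 0.84), ([0.608, 0.051, 0.028], 0.64), ([0.491, 0.409, 0.002], 0.45)]
post4 [([0.613, 0.106, 0.025], 0.9), ([0.606, -0.005, 0.032], 0.85), ([0.62, 0.157, 0.026], 0.84), ([0.608, 0.051, 0.028], 0.64), ([0.491, 0.409, 0.002], 0.45)]
push_grip [([0.617, 0.219, 0.077], 0.75)]
fork_top [([0.594, -0.148, 0.043], 0.69)]
lock_pin [([0.492, 0.411, 0.001], 0.57), ([0.406, -0.48, -0.002], 0.48)]
pin_rest [([0.493, 0.406, 0.001], 0.68)]
reject_tray [([0.438, -0.263, 0.0], 0.69), ([0.233, -0.272, -0.001], 0.42)]
slide_unit [([0.608, 0.043, 0.003], 0.83)]
[ 0.     0.985  0.17  -0.   ] 1.2
```

View pics/top0.png

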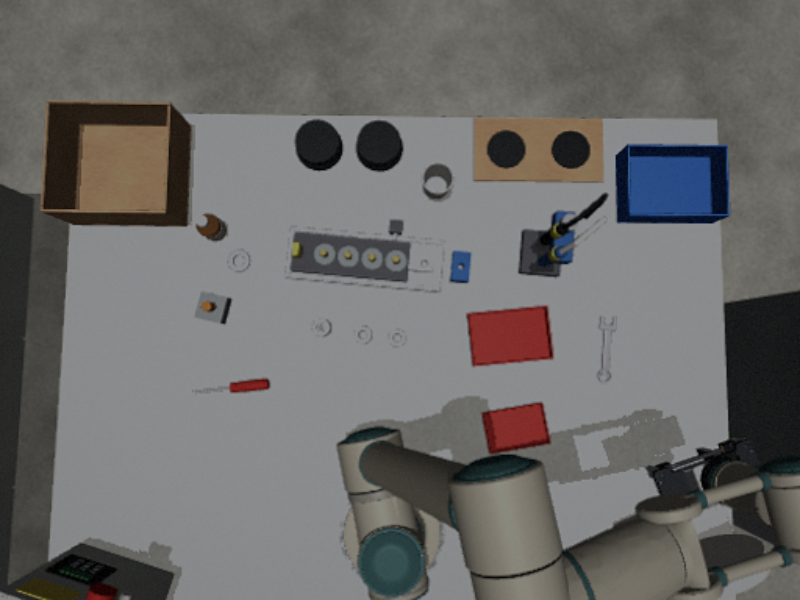

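View pics/side0.png

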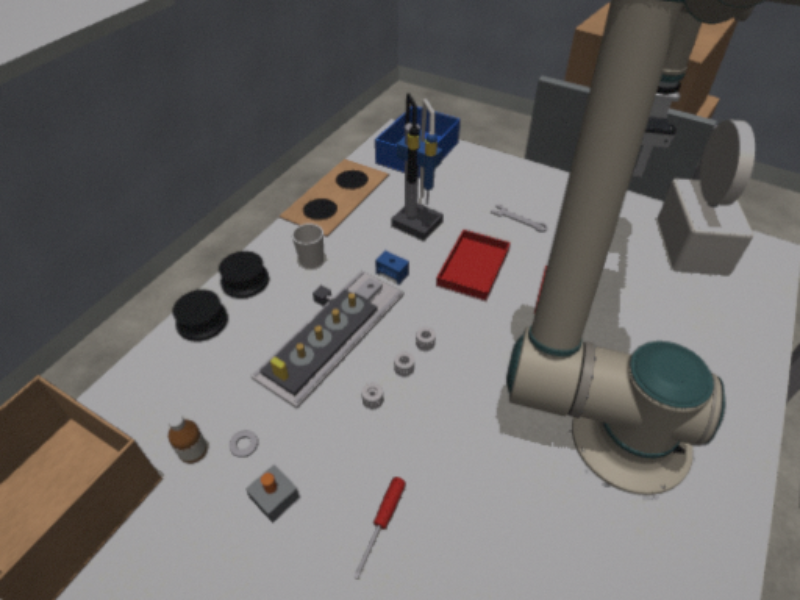

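The top picture (800x600) shows three plain sleeves at (321,327), (364,334) and (397,337). The slide with its four posts runs from (325,254) to (396,260), with the yellow handle at (296,249) and the fork at (460,267). The pin is in its rest at (208,307).

Look-alikes:
- **Sleeves:** the washer at (238,260) is flatter and wider. The grey discs on the deck are painted round the posts.
- **Tray:** there are two red ones, at (510,335), which is larger and chosen, and (517,427).
- **Pin:** the orange head at (208,307) could be confused with the amber bottle at (211,226).

Next I'll refine the positions and check the choice in a crop.

```bash
python3 - <<'E'
from h import *
import json
from scipy.optimize import least_squares
acc={}
for k in range(4):
  for n in ("top","side"):
    im=shot(n)
    for t in ("sleeve_a","post1","push_grip","fork_top","lock_pin","pin_rest","reject_tray","slide_unit"):
        for d in models.mark_of(t,n):
            if d["score"]>.3: acc.setdefault(t,[]).append((n,*d["at"]))
    if n=="top": top=im
    else: side=im
def cl(t,near,rad=.025):
    near=np.array(near); S={}
    for n,*p in acc[t]:
        p=np.array(p)
        if np.linalg.norm(p[:2]-near)<rad: S.setdefault(n,[]).append(p)
    m={n:np.mean(v,0) for n,v in S.items()}
    for n in m: print(t,n,len(S[n]),np.round(m[n],4),"sd",np.round(np.std(S[n],0),4))
    return np.mean(list(m.values()),0)
out={}
out["sl"]=[cl("sleeve_a",p).tolist() for p in ([.431,-.007],[.432,.068],[.445,.161])]
posts=[cl("post1",p) for p in ([.603,-.003],[.608,.052],[.611,.107],[.615,.159])]
out["grip"]=cl("push_grip",[.618,.219]).tolist(); out["fork"]=cl("fork_top",[.59,-.15]).tolist()
out["pin"]=cl("lock_pin",[.491,.41]).tolist(); out["rest"]=cl("pin_rest",[.492,.406]).tolist(); out["tray"]=cl("reject_tray",[.434,-.26]).tolist()
su=cl("slide_unit",[.606,.041])
# fit line: origin o, yaw th; posts at o + s_k*ydir ; fork at -0.190
P=np.array(posts)[:,:2]
def f(v):
    y=np.array([-np.sin(v[2]),np.cos(v[2])]); o=v[:2]
    return np.concatenate([(o+(v[3]+.054*k)*y-P[k]) for k in range(4)]+[o-.19*y-np.array(out["fork"][:2]),(o-su[:2])*.7,])
s=least_squares(f,[.606,.04,-.05,-.04]); print("slide",np.round(s.x,4),"res mm",np.round(s.fun*1e3,1))
out["slide"]=s.x.tolist(); json.dump(out,open("est.json","w"))
# crop
def crop(n,im,c,w,h,s):
    u,v=w2px(n,c)[0].astype(int); a=im[v-h:v+h,u-w:u+w,::-1]; return cv2.resize(a,None,fx=s,fy=s,interpolation=cv2.INTER_CUBIC)
c1=crop("top",top,[.53,.05,.03],75,45,5)
cv2.imwrite("pics/crop1.png",c1)
E
```

```text
sleeve_a top 4 [ 0.4282 -0.0058  0.001 ] sd [0.0006 0.0019 0.001 ]
sleeve_a side 4 [ 0.4277 -0.0084 -0.0023] sd [0.0006 0.0014 0.0005]
sleeve_a top 3 [ 0.4319  0.0678 -0.    ] sd [0.0008 0.0006 0.001 ]
sleeve_a side 4 [ 0.4365  0.0694 -0.0012] sd [0.0008 0.0022 0.0005]
sleeve_a top 4 [ 0.4494  0.1636 -0.0008] sd [0.001  0.0012 0.0016]
sleeve_a side 4 [4.488e-01 1.598e-01 2.000e-04] sd [0.0006 0.0021 0.0012]
post1 top 3 [ 0.6017 -0.0033  0.0281] sd [0.0013 0.0026 0.0003]
post1 side 4 [ 0.6013 -0.0046  0.0286] sd [0.0014 0.0014 0.0024]
post1 top 4 [0.607  0.0522 0.0296] sd [0.0013 0.0014 0.0008]
post1 side 5 [0.6078 0.0497 0.0208] sd [0.0007 0.0029 0.0091]
post1 top 4 [0.6121 0.1074 0.0289] sd [0.0021 0.0018 0.0018]
post1 side 4 [0.6108 0.1066 0.025 ] sd [0.0008 0.0011 0.001 ]
post1 top 4 [0.6131 0.16   0.031 ] sd [0.0007 0.001  0.0012]
post1 side 3 [0.6179 0.1584 0.0287] sd [0.001  0.001  0.0008]
push_grip top 4 [0.6178 0.2186 0.0748] sd [0.0013 0.0014 0.0009]
push_grip side 4 [0.6177 0.2161 0.0758] sd [0.0004 0.0027 0.0009]
fork_top top 4 [ 0.587  -0.1494  0.0473] sd [0.0019 0.0014 0.0017]
fork_top side 4 [ 0.5925 -0.1496  0.0413] sd [0.0005 0.0015 0.0004]
lock_pin top 4 [0.4936 0.4088 0.0034] sd [0.0009 0.0012 0.0007]
lock_pin side 4 [0.4924 0.4062 0.004 ] sd [0.0012 0.0017 0.001 ]
pin_rest top 4 [ 0.4935  0.4058 -0.0022] sd [0.0008 0.0016 0.0007]
pin_rest side 4 [0.4941 0.4066 0.0011] sd [0.0015 0.0005 0.0007]
reject_tray top 3 [ 0.4316 -0.2585  0.    ] sd [0.0023 0.0012 0.0015]
reject_tray side 4 [ 0.4377 -0.2609  0.0007] sd [0.0015 0.0007 0.0011]
slide_unit top 4 [0.6028 0.0422 0.0012] sd [0.0009 0.0009 0.0014]
slide_unit side 5 [0.6061 0.0442 0.008 ] sd [0.0009 0.0039 0.0088]
slide [ 0.6057  0.0409 -0.0841 -0.0434] res mm [ 0.5  1.6 -0.8  0.4 -0.4 -1.8  0.2 -0.2 -0.   1.1  0.8 -1.6]
```

View pics/crop1.png

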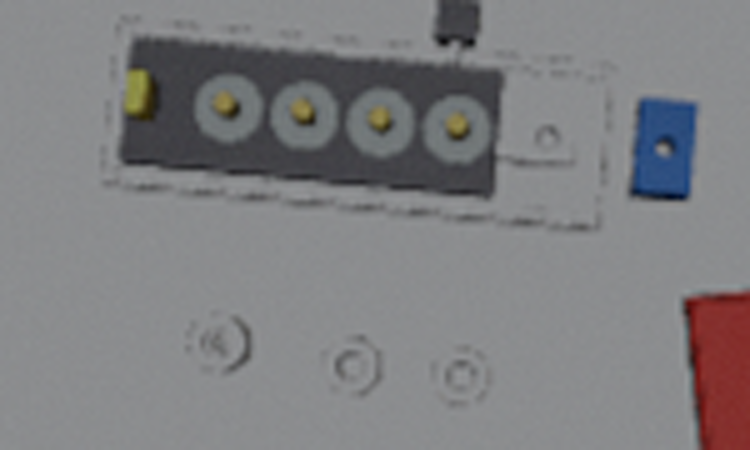

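Crop: the grey discs are flat marks on the deck. The two right sleeves, at crop (355,367) and (462,377), clearly show bores. The left one at (220,343) is unclear, so I'll check it from the side.

```bash
python3 - <<'E'
from h import *
im=shot("side"); 
u,v=w2px("side",[.44,.08,.016])[0].astype(int); 
a=cv2.resize(im[v-35:v+35,u-45:u+45,::-1],None,fx=7,fy=7,interpolation=cv2.INTER_CUBIC)
cv2.imwrite("pics/crop2.png",cv2.convertScaleAbs(a,alpha=1.4,beta=-60))
E
```

```text
(no output)
```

View pics/crop2.png

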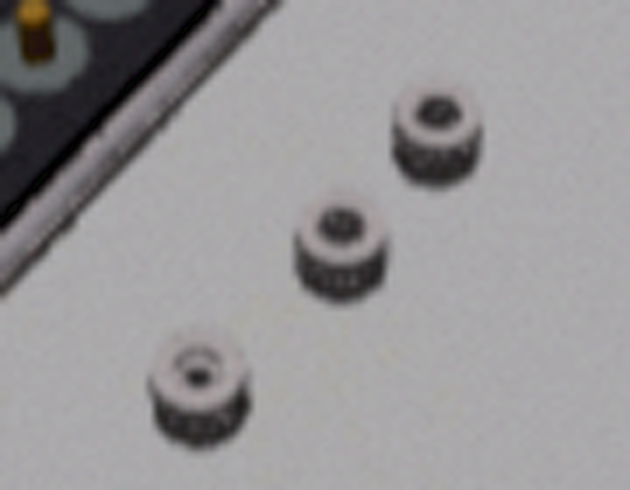

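The left sleeve shows a narrower bore and is probably blocked, but it still has to be gauged. I'll move the arm clear, check for a hidden fourth sleeve, then gauge the first one.

```bash
cat >> h.py <<'E'
import json
try: E=json.load(open("est.json")); sx,sy,th,s1=E["slide"]
except Exception: pass
def post(k): return np.array([sx,sy])+(s1+.054*(k-1))*np.array([-np.sin(th),np.cos(th)])
SX=np.array([np.cos(th),np.sin(th)]); SY=np.array([-np.sin(th),np.cos(th)])
def yawq(y):  # choose y or y+pi with IK nearest
    return down(y)
def T(): return round(telemetry.current_t(),1)
def find(t,near,rad=.04,k=2):
    P={}
    for _ in range(k):
        for n in ("top","side"):
            shot(n)
            for d in models.mark_of(t,n):
                if d["score"]>.25 and np.linalg.norm(np.array(d["at"][:2])-near[:2])<rad: P.setdefault(n,[]).append(d["at"])
    return np.mean([np.mean(v,0) for v in P.values()],0) if P else None
YA=th+np.pi/2   # closing along slide x
YB=th           # closing along slide y
def pick(p):
    p=np.array(p[:2]); q=down(YB)
    gripper_to(.066,15); r.move_to([*p,.13],q); r.move_l([*p,.031],vel=.2)
    gripper_to(.03,6); gripper_to(.066); 
    r.move_l([*p,.085],vel=.25); r.move_to([*p,.085],down(YA)); r.move_l([*p,.031],vel=.2)
    gripper_to(.03,25); o=telemetry.current_opening()
    r.move_l([*p,.12],vel=.25); print("picked",round(o,4),round(telemetry.current_opening(),4),T()); return o
def lower(c,off=(0,0),grip=.031):
    """lower held sleeve on post at c; returns offset & underside height"""
    offs=[(0,0)]+[(a*np.cos(t),a*np.sin(t)) for a,n in ((.003,6),(.006,10)) for t in np.arange(n)*2*np.pi/n]
    for i,d in enumerate(offs):
        x=np.array(c)+off+np.array(d)
        r.move_l([*x,grip+(.066 if i==0 else .064)],vel=.2)
        hit=r.move_l([*x,grip+.0285],vel=.035,guard=6)
        z=telemetry.current_ee_pos()[2]-grip; f=telemetry.current_wrist_force()
        print("try",i,np.round(d,4),"hit",hit,"under z",round(z,4),"F",np.round(f,1),T())
        if z<.0505: return np.array(off)+d,z
    return None,z
E
python3 - <<'E'
from h import *
r.move_to([.33,-.02,.25],down(YA)); print(np.round(telemetry.current_joints(),2),T())
cv2.imwrite("pics/top1.png",cv2.resize(shot("top")[:,:,::-1],(800,600)))
for k in range(1,5): print(k,np.round(post(k),4))
print(np.round([inverse_kinematics([*post(k),.1],down(YA)) for k in (1,4)],2),inverse_kinematics([.43,-.007,.05],down(YB)))
E
```

```text
[-0.27 -0.14  1.83 -0.    1.46 -0.19] 6.8
1 [ 0.602  -0.0024]
2 [0.6065 0.0514]
3 [0.6111 0.1052]
4 [0.6156 0.159 ]
[[-0.12  0.38  1.59 -0.    1.17 -0.04]
 [ 0.14  0.43  1.51 -0.    1.2   0.23]] [-1.78360342e-01  1.99210912e-01  2.01785596e+00 -4.44089210e-16
  9.24525780e-01  1.47652006e+00]
```

View pics/top1.png

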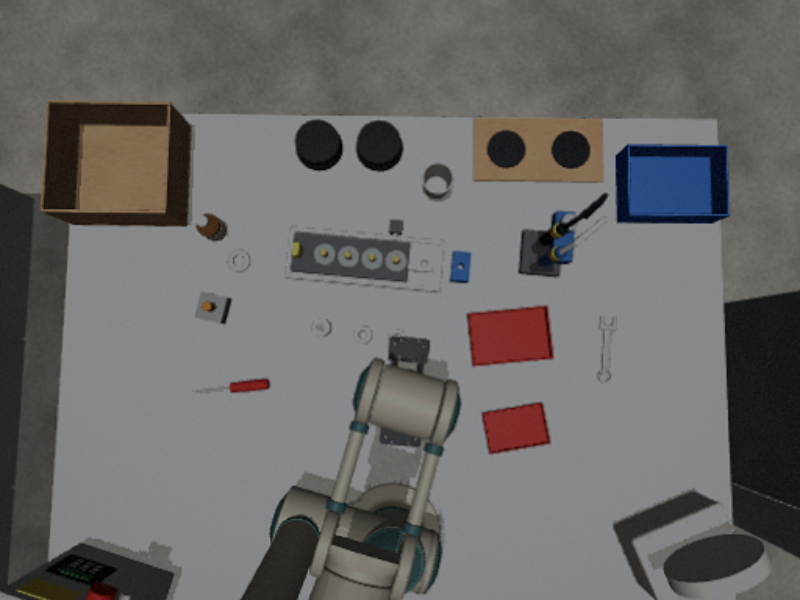

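The workspace is now clear: only three sleeves, at (321,327), (364,334) and (397,337). Picking the first one.

```bash
python3 - <<'E'
from h import *
p=E["sl"][0]; o=pick(p)
if o<.036: raise SystemExit("missed")
c=post(1); r.move_l([*c,.12],vel=.25)
off,z=lower(c); print(off,z)
json.dump({"off":None if off is None else off.tolist(),"z":z},open("off.json","w"))
im=shot("side"); u,v=w2px("side",[.605,.05,.04])[0].astype(int)
cv2.imwrite("pics/s2.png",cv2.resize(im[v-60:v+60,u-80:u+80,::-1],(800,600),interpolation=cv2.INTER_CUBIC))
E
```

```text
picked 0.0298 0.0299 14.5missed
```

```bash
python3 - <<'E'
from h import *
r.move_l([.33,-.02,.25],vel=.3)
im=shot("side"); u,v=w2px("side",[.44,.06,.016])[0].astype(int)
print(np.round(telemetry.current_wrist_force(),1))
for n in("top","side"):
    shot(n); print([(np.round(d["at"],3).tolist(),round(d["score"],2)) for d in models.mark_of("sleeve_a",n)])
cv2.imwrite("pics/s2.png",cv2.resize(im[v-60:v+60,u-80:u+80,::-1],(800,600),interpolation=cv2.INTER_CUBIC))
E
```

```text
[ 0.2 -0.2 -1.1]
[([0.429, -0.008, -0.001], 0.61), ([0.45, 0.16, 0.0], 0.47), ([0.433, 0.066, 0.002], 0.44)]
[([0.604, -0.005, 0.03], 0.72), ([0.426, -0.008, -0.002], 0.56), ([0.45, 0.163, -0.001], 0.48), ([0.436, 0.071, -0.002], 0.46), ([0.315, 0.363, -0.003], 0.38)]
```

View pics/s2.png

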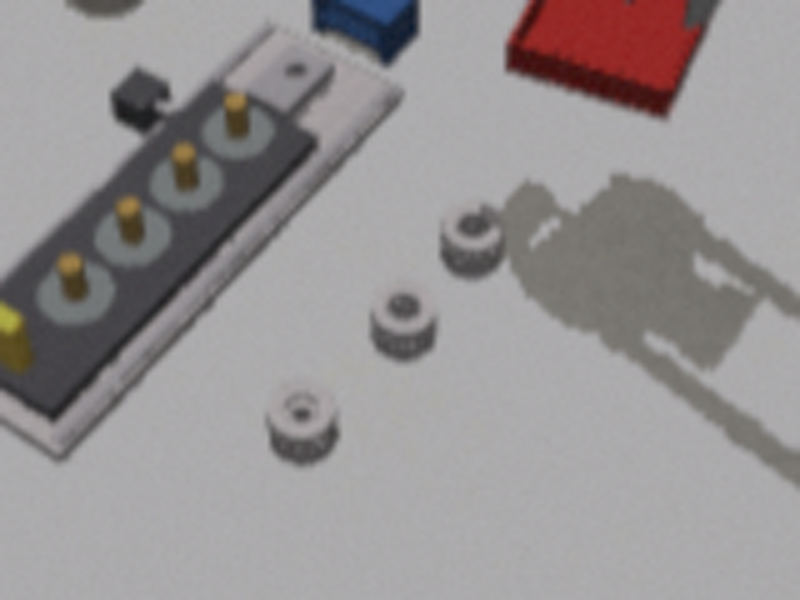

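The sleeve at crop (472,238) hasn't moved, although the fingers closed to 30 mm. I'll go back down and look while it's there.

```bash
python3 - <<'E'
from h import *
p=np.array(E["sl"][0][:2]); gripper_to(.07,15)
r.move_to([*p,.1],down(YA)); print(r.move_l([*p,.031],vel=.15)); print(telemetry.current_ee_pos(),telemetry.current_tool_rot(),telemetry.current_opening(),r.nose_length)
im=shot("side"); u,v=w2px("side",[.44,.02,.05])[0].astype(int)
gripper_to(.03,15); print(telemetry.current_opening(),telemetry.current_finger_force(),T())
im2=shot("side")
cv2.imwrite("pics/s3.png",np.hstack([cv2.resize(i[v-40:v+40,u-40:u+40,::-1],(400,400),interpolation=cv2.INTER_CUBIC) for i in (im,im2)]))
E
```

```text
False
[ 0.42886185 -0.00741865  0.03225111] [0.00103493 0.73628149 0.67667414 0.00077281] 0.06995759737007766 0.025
0.030069287390554048 0.0 18.4
```

View pics/s3.png

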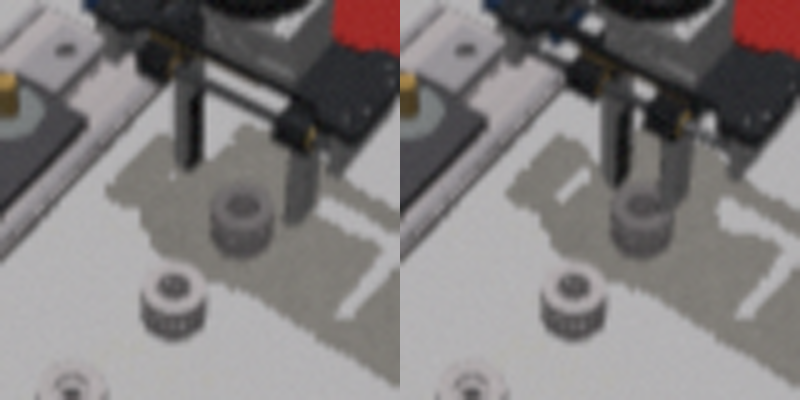

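In the left half, the finger tips appear at about (190,168) and (300,222), beyond the sleeve at (240,215). I'll triangulate the tips from both cameras and compare them with the kinematics.

```bash
python3 - <<'E'
from h import *
u,v=w2px("side",[.44,.02,.05])[0].astype(int)
p=telemetry.current_ee_pos(); 
for s in (1,-1):
    for z in (.006,.03,.05):
        q=np.array([*(p[:2]+s*.04*SX),z]); a=w2px("side",q)[0]; print(s,z,np.round((a-[u-40,v-40])*5))
for uv in ((190,168),(300,222)):
    a=np.array(uv)/5+[u-40,v-40]
    for z in (.006,.03,.045): print(uv,z,np.round(px2w("side",a,z),3))
K,D,c,M=cal("top")
im=shot("top"); u,v=w2px("top",[.43,0,.02])[0].astype(int)
cv2.imwrite("pics/t3.png",cv2.resize(im[v-40:v+40,u-40:u+40,::-1],(600,600),interpolation=cv2.INTER_CUBIC)); print(u,v)
E
```

```text
1 0.006 [188. 198.]
1 0.03 [188. 174.]
1 0.05 [189. 154.]
-1 0.006 [293. 253.]
-1 0.03 [295. 230.]
-1 0.05 [296. 210.]
(190, 168) 0.006 [ 0.479 -0.033  0.006]
(190, 168) 0.03 [ 0.469 -0.015  0.03 ]
(190, 168) 0.045 [ 0.463 -0.004  0.045]
(300, 222) 0.006 [ 0.395 -0.029  0.006]
(300, 222) 0.03 [ 0.388 -0.011  0.03 ]
(300, 222) 0.045 [ 0.383 -0.     0.045]
251 215
```

View pics/t3.png

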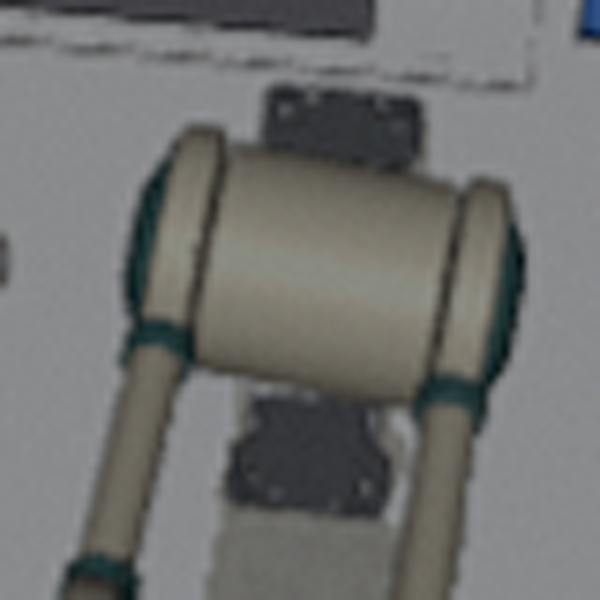

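The tips sit about 30 mm higher than the readback implies. I'll touch empty bench under guard to measure the real height.

```bash
python3 - <<'E'
from h import *
p=telemetry.current_ee_pos(); r.move_l([p[0],p[1],.1],vel=.2); gripper_to(.0)
r.move_to([.36,.08,.06],down(YA))
for tgt in (.026,.02,-.005):
    h=r.move_l([.36,.08,tgt],vel=.03,guard=5); print(tgt,h,np.round(telemetry.current_ee_pos(),4),np.round(telemetry.current_wrist_force(),1),np.round(telemetry.current_joints(),3))
    if h: break
r.move_l([.36,.08,.1],vel=.2); print(T())
E
```

```text
0.026 False [0.3602 0.08   0.0261] [ 0.5 -0.5 -0.1] [0.029 0.151 2.168 0.    0.821 0.113]
0.02 False [0.3597 0.08   0.0198] [0.8 0.2 0.4] [0.029 0.162 2.178 0.    0.802 0.113]
-0.005 False [ 0.3601  0.08   -0.0049] [-0.  -0.3  0.8] [0.029 0.206 2.213 0.    0.722 0.113]
23.4
```

```bash
python3 - <<'E'
from h import *
r.move_l([.36,.08,.0],vel=.2)
h=r.move_l([.36,.08,-.06],vel=.03,guard=5); print(h,np.round(telemetry.current_ee_pos(),4),np.round(telemetry.current_wrist_force(),1))
r.move_l([.36,.08,.1],vel=.2); print(T())
E
```

```text
True [ 0.3601  0.08   -0.0117] [-0.9 -0.1  6. ]
25.5
```

The fingertips touch the bench with the TCP reading −11.7 mm, where +25 mm is expected. That is a z offset of about 36 mm. I'll check it at a second place to see if it is constant.

```bash
python3 - <<'E'
from h import *
for p in ([.55,.30],[.45,-.1]):
    r.move_to([*p,.06],down(YA)); r.move_l([*p,.0],vel=.15)
    h=r.move_l([*p,-.05],vel=.025,guard=4); print(h,np.round(telemetry.current_ee_pos(),4),np.round(telemetry.current_wrist_force(),1))
    r.move_l([*p,.1],vel=.25)
print(T())
E
```

```text
True [ 0.55    0.3001 -0.0116] [-0.1  1.1  4.9]
True [ 0.45   -0.1001 -0.0116] [-0.7 -0.3  5.4]
32.1
```

The offset is constant at −36 mm, so I'll put it in wrappers and pick again.

```bash
python3 - <<'E'
s=open("h.py").read().replace("YA=th+np.pi/2","""ZO=-.036  # measured: readback z is 36 mm below the true tool height
def ml(p,**k): return r.move_l([p[0],p[1],p[2]+ZO],**k)
def mt(p,q): return r.move_to([p[0],p[1],p[2]+ZO],q)
def tz(): return telemetry.current_ee_pos()[2]-ZO
YA=th+np.pi/2""")
a,b=s.split("def pick"); b=b.replace("r.move_l(","ml(").replace("r.move_to(","mt(").replace("telemetry.current_ee_pos()[2]","tz()")
open("h.py","w").write(a+"def pick"+b)
E
cat > go1.py <<'E'
from h import *
import sys
i=int(sys.argv[1]); k=i+1
p=find("sleeve_a",np.array(E["sl"][i]),k=1) ; print("found",p)
if p is None: p=E["sl"][i]
o=pick(p)
if o<.036: raise SystemExit("missed")
try: off0=np.array(json.load(open("off.json")))
except Exception: off0=np.zeros(2)
c=post(k); ml([*(c+off0),.12],vel=.25)
off,z=lower(c,off0); print("offset",off,"under z",z)
im=shot("side"); u,v=w2px("side",[.605,.05,.04])[0].astype(int)
cv2.imwrite(f"pics/g{i}.png",cv2.resize(im[v-60:v+60,u-80:u+80,::-1],(800,600),interpolation=cv2.INTER_CUBIC))
if off is not None:
    json.dump(off.tolist(),open("off.json","w"))
    gripper_to(.06); x=c+off; ml([*x,.15],vel=.25); ml([.45,x[1],.2],vel=.3)
print(T())
E
python3 go1.py 0
```

```text
found [ 0.4284  -0.0081  -0.00305]
picked 0.0401 0.0399 39.9
try 0 [0 0] hit True under z 0.0287 F [-1.5  0.2  5. ] 42.1
offset [0. 0.] under z 0.028709452543434544
43.9
```

Sleeve 1 reached the deck first time, so it is good. Now the other two.

```bash
python3 go1.py 1 && python3 go1.py 2
```

```text
found [ 4.3285e-01  6.7600e-02 -3.0000e-04]
picked 0.0393 0.0391 50.9
try 0 [0 0] hit True under z 0.0287 F [0.1 0.5 6. ] 53.1
offset [0. 0.] under z 0.028742927360091063
54.9
found [ 0.4511  0.1627 -0.0016]
picked 0.0395 0.0398 62.0
try 0 [0 0] hit True under z 0.0405 F [0.7 0.1 4. ] 63.9
offset [0. 0.] under z 0.04051736049741189
65.6
```

Sleeve 3 stopped 12 mm up, so it is blocked. I'll check all three before moving it.

```bash
python3 - <<'E'
from h import *
r.hold(.3)
shot("top");print([(np.round(d["at"],3).tolist(),round(d["score"],2)) for d in models.mark_of("sleeve_a","top")])
im=shot("side"); print([(np.round(d["at"],3).tolist(),round(d["score"],2)) for d in models.mark_of("sleeve_a","side")])
u,v=w2px("side",[.53,.05,.04])[0].astype(int)
cv2.imwrite("pics/v1.png",cv2.resize(im[v-60:v+60,u-80:u+80,::-1],(800,600),interpolation=cv2.INTER_CUBIC))
E
```

```text
[([0.61, 0.108, 0.03], 0.73), ([0.603, -0.004, 0.027], 0.5), ([0.604, 0.05, 0.027], 0.47), ([0.609, 0.104, 0.041], 0.43)]
[([0.602, -0.001, 0.026], 0.53), ([0.607, 0.053, 0.026], 0.51), ([0.609, 0.102, 0.042], 0.44)]
```

View pics/v1.png

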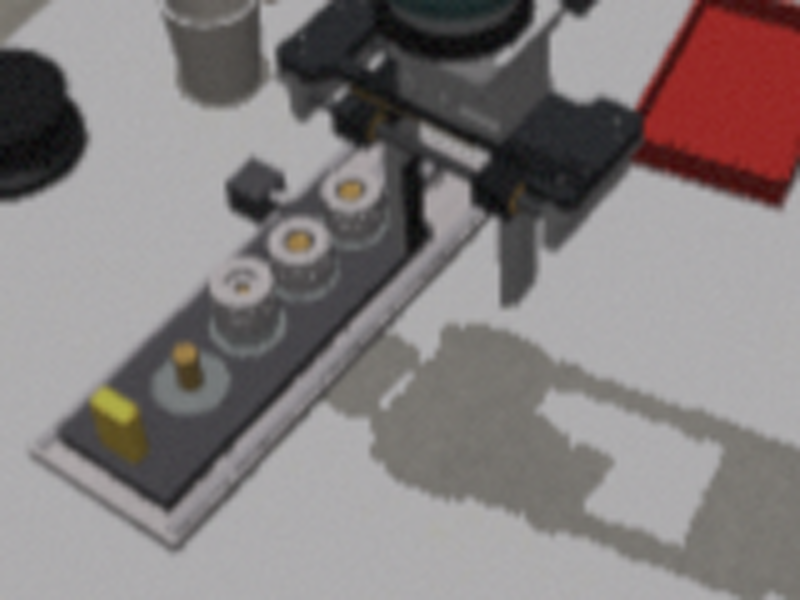

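All three are as expected: two on the deck, one raised on post 3. Now I'll put the blocked sleeve in the tray and push the carriage.

```bash
cat > go2.py <<'E'
from h import *
c=post(3); t=np.array(E["tray"][:2])
gripper_to(.062); mt([*c,.15],down(YA)); ml([*c,.0725],vel=.15); gripper_to(.03,25); print("grip",telemetry.current_opening())
ml([*c,.17],vel=.2)
mt([*t,.17],down(YA)); print("held",telemetry.current_opening())
if telemetry.current_opening()<.036: raise SystemExit("lost")
ml([*t,.05],vel=.2); h=ml([*t,.035],vel=.04,guard=5); print(h,tz())
gripper_to(.06); ml([*t,.2],vel=.3); print(T())
g=np.array(E["grip"][:2]); b=g+.045*SY
gripper_to(0); mt([*b,.2],down(YA)); ml([*b,.075],vel=.2)
r.hold(.2); f0=np.array(telemetry.current_wrist_force())
a=g+.012*SY
h=ml([*a,.075],vel=.05,guard=3); e=np.array(telemetry.current_ee_pos()[:2]); s=(e-g)@SY; print("contact",h,s,T())
e0=e
h=ml([*(e0-.078*SY),.075],vel=.06,guard=25)
print("h",h,np.linalg.norm(np.array(telemetry.current_ee_pos()[:2])-e0),np.round(np.array(telemetry.current_wrist_force())-f0,1))
h=ml([*(e0-.096*SY),.075],vel=.03,guard=20)
e=np.array(telemetry.current_ee_pos()[:2]); print("h",h,np.linalg.norm(e-e0),np.round(np.array(telemetry.current_wrist_force())-f0,1))
ml([*(e+.03*SY),.075],vel=.1); ml([*(e+.03*SY),.2],vel=.25); ml([.5,.3,.2],vel=.3)
im=shot("side"); print("t",[(np.round(d["at"],3).tolist(),round(d["score"],2)) for d in models.mark_of("sleeve_a","side")],[np.round(d["at"],4) for d in models.mark_of("push_grip","side")])
cv2.imwrite("pics/v2.png",cv2.resize(im[:,:,::-1],(800,600),interpolation=cv2.INTER_CUBIC)); print(T())
E
python3 go2.py
```

```text
grip 0.03996056261156592
held 0.039525645781539206
True 0.03669841216807089
72.7
contact False 0.011746222053082173 77.5
h False 0.07597122567226477 [ 1.7  6.7 -2.3]
h True 0.07534764604783824 [0.2 0.8 1.6]
t [([0.434, -0.262, 0.002], 0.72), ([0.597, -0.086, 0.024], 0.67), ([0.601, -0.032, 0.026], 0.49)] [array([0.6026, 0.024 , 0.0258]), array([0.612 , 0.1355, 0.0747])]
81.2
```

View pics/v2.png

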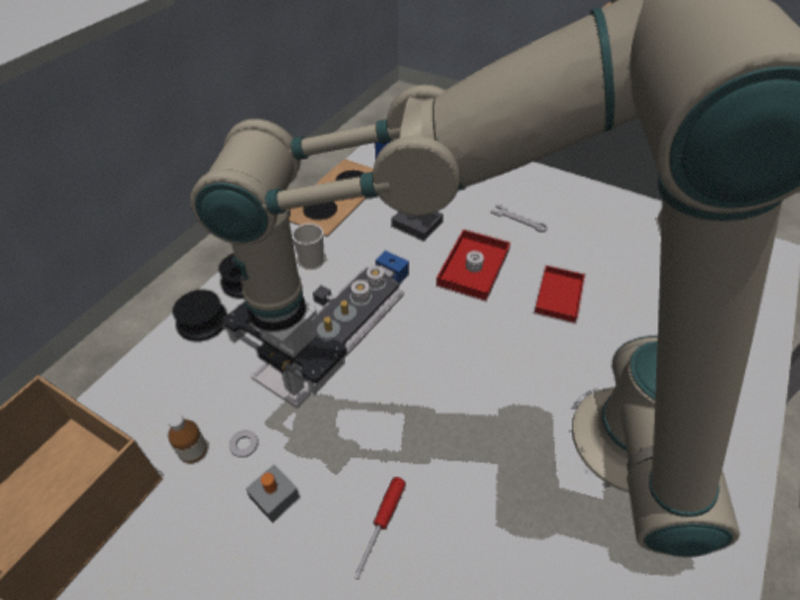

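The blocked sleeve is in the tray at (475,262). The carriage moved about 82 mm, but it isn't clear that it snapped. I'll push again to the hard stop.

```bash
cat > go3.py <<'E'
from h import *
g=np.array(E["grip"][:2]); pos=lambda: (np.array(telemetry.current_ee_pos()[:2])-g)@SY
b=g+(.035-.07)*SY
ml([*b,.2],vel=.3); ml([*b,.075],vel=.2); r.hold(.2); f0=np.array(telemetry.current_wrist_force())
s=pos()
while s>-.095:
    h=ml([*(g+(s-.004)*SY),.075],vel=.025,guard=25); s-=.004
    f=(np.array(telemetry.current_wrist_force())-f0)[:2]@SY; print(round(pos(),4),h,round(f,1))
    if f>14 or h: break
ml([*(g+(pos()+.03)*SY),.075],vel=.1); ml([*(g+(-.05)*SY),.2],vel=.25); ml([.5,.3,.25],vel=.3)
print([np.round(find(t,np.array(n),k=2,rad=.03),4) for t,n in (("push_grip",[.61,.13]),("sleeve_a",[.597,-.09]),("sleeve_a",[.601,-.034]))],T())
E
python3 go3.py
```

```text
-0.0388 False -1.5
-0.0428 False -1.8
-0.0467 False -1.0
-0.0507 False -0.5
-0.0547 False -1.0
-0.0587 False -1.0
-0.0627 False -1.0
-0.0635 False 6.5
-0.0635 False 15.9
[array([0.6114, 0.1357, 0.0744]), array([ 0.595 , -0.0864,  0.0257]), array([ 0.5991, -0.0324,  0.0258])] 88.8
```

```bash
cat > go4.py <<'E'
from h import *
g=np.array(E["grip"][:2]); pos=lambda: (np.array(telemetry.current_ee_pos()[:2])-g)@SY
b=g+(-.05)*SY
ml([*b,.2],vel=.3); ml([*b,.075],vel=.2); r.hold(.2); f0=np.array(telemetry.current_wrist_force())
s=-.060
while s>-.10:
    s-=.003; h=ml([*(g+s*SY),.075],vel=.025)
    f=(np.array(telemetry.current_wrist_force())-f0)[:2]@SY; print(round(pos(),4),h,round(f,1))
    if f>28: break
ml([*(g+(pos()+.03)*SY),.075],vel=.1); ml([*(g+(-.03)*SY),.2],vel=.25); ml([.47,.33,.25],vel=.3)
im=shot("top"); u,v=w2px("top",[.6,-.03,.04])[0].astype(int)
cv2.imwrite("pics/v3.png",cv2.resize(im[v-40:v+40,u-60:u+60,::-1],(780,520),interpolation=cv2.INTER_CUBIC)); print(T())
E
python3 go4.py
```

```text
-0.0632 False 0.3
-0.0636 False 6.1
-0.0635 False 12.8
-0.0635 False 19.5
-0.0634 False 25.4
-0.0634 False 32.5
94.7
```

View pics/v3.png

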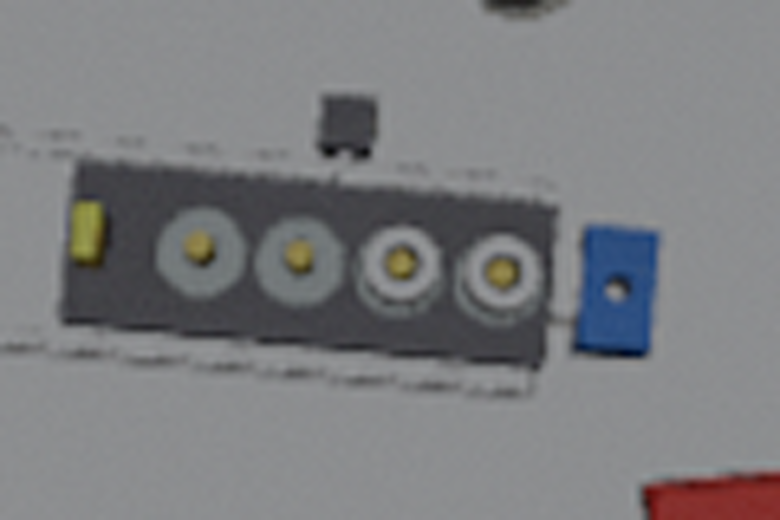

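The carriage is rigid up to 32 N, so it is home against the stop, and the sleeves on posts 1 and 2 are still seated. Now the pin.

```bash
cat > go5.py <<'E'
from h import *
p=(np.array(E["pin"][:2])+np.array(E["rest"][:2]))/2
gripper_to(.05,6); mt([*p,.15],down(YB)); ml([*p,.069],vel=.15); 
gripper_to(.01,5); print("w",telemetry.current_opening(),np.round(telemetry.current_wrist_force(),1)); gripper_to(.05)
ml([*p,.105],vel=.2); mt([*p,.105],down(YA)); ml([*p,.069],vel=.15); gripper_to(.01,25); print("grip",telemetry.current_opening(),np.round(telemetry.current_wrist_force(),1))
ml([*p,.2],vel=.15); print(telemetry.current_opening(),T())
if telemetry.current_opening()<.018: raise SystemExit("missed")
c=np.array([.5897,-.149])
m=(p+c)/2; mt([.47,.1,.2],down(YA)); mt([*c,.2],down(YA)); ml([*c,.118],vel=.15)
G=np.array([0,0.]); 
offs=[(0,0)]+[(a*np.cos(t),a*np.sin(t)) for a,n in ((.0016,6),(.0032,9),(.0048,12)) for t in np.arange(n)*2*np.pi/n]
i=0; base=c; top=.118; ok=False
for i,d in enumerate(offs):
    x=base+np.array(d); ml([*x,.112],vel=.1); h=ml([*x,.070],vel=.04,guard=5); foot=tz()-.065
    print(i,np.round(d,4),h,"foot",round(foot,4),np.round(telemetry.current_wrist_force(),1),T())
    if foot<.013: ok=True; break
    if foot<.038: print("deep stop"); 
    if T()>165: break
print("open",telemetry.current_opening(),ok,telemetry.current_ee_pos())
im=shot("side"); u,v=w2px("side",[.59,-.1,.06])[0].astype(int)
cv2.imwrite("pics/v4.png",cv2.resize(im[v-45:v+45,u-60:u+60,::-1],(800,600),interpolation=cv2.INTER_CUBIC))
E
python3 go5.py
```

```text
w 0.021586795186129805 [-0.9  0.1  3.2]
grip 0.021815486128314295 [-2.5 -0.3  3.8]
0.021345908533199787 102.7
0 [0 0] True foot 0.0085 [-0.8  0.   3.7] 106.7
open 0.02151787526691015 True [ 0.58922927 -0.14883553  0.03745934]
```

Straight in at the first try. Release, retreat and check.

```bash
python3 - <<'E'
from h import *
e=telemetry.current_ee_pos(); gripper_to(.05); r.hold(.3); r.move_l([e[0],e[1],.2],vel=.2); r.move_to([.42,.1,.25],down(YA)); r.hold(.3)
im=shot("side"); shot("top")
for n in ("side","top"):
    for t in ("pin_shoulder","lock_pin","sleeve_a","push_grip"): print(n,t,[(np.round(d["at"],3).tolist(),round(d["score"],2)) for d in models.mark_of(t,n)][:4])
u,v=w2px("side",[.55,-.1,.04])[0].astype(int)
cv2.imwrite("pics/v5.png",cv2.resize(im[v-52:v+52,u-70:u+70,::-1],(800,600),interpolation=cv2.INTER_CUBIC)); print(T())
E
```

```text
side pin_shoulder []
side lock_pin []
side sleeve_a [([0.599, -0.032, 0.026], 0.65), ([0.432, -0.261, 0.003], 0.62), ([0.593, -0.15, 0.041], 0.62)]
side push_grip [([0.615, 0.135, 0.078], 0.61)]
top pin_shoulder [([0.59, -0.149, 0.045], 0.47), ([0.612, 0.135, 0.076], 0.16)]
top lock_pin [([0.611, 0.138, 0.075], 0.43), ([0.592, -0.149, 0.01], 0.4)]
top sleeve_a [([0.594, -0.086, 0.027], 0.54), ([0.434, -0.261, 0.002], 0.43), ([0.601, -0.032, 0.028], 0.39)]
top push_grip []
110.7
```

View pics/v5.png

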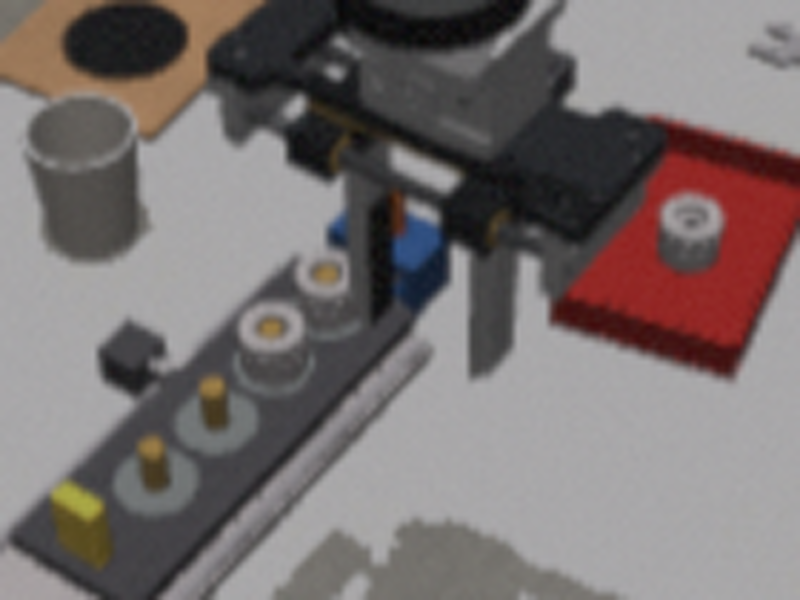

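Two good sleeves are seated, the blocked one is in the tray, and the pin's shoulder measures at 45 mm, on the fork's top. Handing in.

```bash
python3 -c "
from h import *
print(r.sign_off())"
```

```text
the job is handed in; nothing more can be done
None
```

I've handed the job in after about 111 s: two good sleeves are on posts 1 and 2, the blocked one is in the larger red tray, the carriage is home and the pin is seated. The sign-off returned no verdict.

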